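# Spin-check a jeweller's turntable and park it on its gauge

## Robot

A 6-joint arm with a two-finger parallel gripper is mounted at the origin on the work surface. World frame = base frame: x ahead of the robot, y to its left, z up, the work surface at z = 0. Lengths are in m, angles in rad, forces in N, time in s.
With the tool pointing down it reaches from about 0.35 to 0.975 m from the base axis. Payload 4.9 kg.
Tool frame: the origin (TCP) lies at the very end of the fingers, on their centre line; the grasp point (between the pads) lies 19 mm behind it (manip.grasp_offset is the distance from the TCP to the grasp point, in m); z points along the fingers, y is the line along which they close (so a half turn about z gives the same grasp; the last joint's range is limited). The gripper opens to 85 mm and grips with 20 to 120 N. Pads are 22 mm wide; open, the fingers measure 114 mm over their backs; the gripper's body (76 mm by 85 mm) begins 54 mm behind the grasp point. The pads swing forward as they close: fully open they stand 13 mm farther back than shut.
Start: joints at [-1.396, 0.053, 1.613, -0, 1.476, -0.119], TCP at [0.181, -0.598, 0.231] pointing down, gripper open.
Joint ranges: [-3.01, 3.01], [-1.01, 2.22], [0.06, 2.58], [-1.02, 4.17], [0.09, 2.62], [-3.14, 3.14]. Speed limits (rad/s): [2.57, 2.57, 3.14, 3.14, 3.14, 3.14].

## Interface

Orientations are given as a unit quaternion [w, x, y, z].
In Python, from plant import manip, eyes, job_done, models gives the robot as it stands.
- The arm moves only by the tool servo_tool, never from a script. Its argument "motion" is one flat list of numbers, 5 for each row, row after row: the opening, from -1 (shut) to 1 (fully open), then the shift along the tool's x, y, z normalised to -1 to 1, where 1 is 120 mm, then the turn about the tool's z normalised to -1 to 1, where 1 is 45 degrees. A call has 1 to 5 rows; each row is the pose to reach, as a shift and turn from the pose commanded when the call began, along the tool's axes at that moment; what a row does not reach only later rows make up. A row lasts 1/8 s, in which the tool goes at most 62.5 mm and 10.7 degrees, less where a joint would pass 70% of its speed; a pose out of reach is approached as far as the arm can. A call with a number of a shift or a turn outside -1 to 1 is refused whole. A call with a gripper value outside its range is refused whole. The fingers move at their own pace and stop on an object; the grip force is fixed at half the most. Time passes only in rows, so rows that repeat a pose let the fingers close. It gives the time, the measured TCP pose, the force, the opening and the grip force at its end, in the units of the state.
- manip.state(): the state, without advancing time (a new reading comes with each control period).
- eyes.grab_frame(name): name is "scene" or "side" or "wrist"; returns (picture, depth): 480x640x3 uint8, red, green, blue; 480x640 float32, m along the optical axis (not along the pixel's ray), 0 where there is no reading.
- eyes.camera_params(name): a dict with "fov_y" (degrees; the focal length in pixels is half the picture's height over the tangent of half this angle, whatever the lens; pixels are square), "cx", "cy" (the principal point, pixels), "pose" (4x4, takes a point from camera to world coordinates); the wrist camera has in their place "T_tool_cam" (4x4, takes a point from camera to tool coordinates, whose origin is the TCP and whose axes are the flange's). Camera axes: x right, y up, looking along -z (the intrinsics and any distortion apply to the point x, -y, -z); pixel columns grow to the right and rows downward; lengths in m; the calibration is good to about 2 mm. A picture is of the moment at which its call begins: read the wrist's pose just before it. camera_params takes no time and is no camera call.
- job_done(): hands the job in; it is judged then, once.
Trained networks look in the newest picture that a camera, given by its name, has taken for a name from the list of things; names that differ only in an ending like _2 or _b are one class to them, and where a whole thing is asked for, a point or a joint stands for the part that bears it (a point fixed in the world has none). Each returns a list of dicts, best first, with "p" (0 to 1); they miss things now and then, are a little off and sometimes report something else, mostly with a low value. They report only what shows in the picture. A call takes as long as a camera call. They do not tell look-alikes from the thing itself.
- models.regions_of(camera, label): "mask" (480x640 bool, what is visible of it) and "pixel" ([column, row] in pixels, amid what is visible of it).
The state is a dict: "time": time; "joint_pos": joint angles; "joint_vel": joint speeds; "joint_efforts": joint torques, N m; "tool_pos": TCP position; "tool_rot": TCP orientation; "contact_force": force on the tool from outside, world axes, zero at the start; "ft_torque": the same for the moment, N m; "gripper_width": opening from 0.0 (shut) to 1.0 (fully open); "grasp_force": force on a finger pad.
Only numpy, scipy, OpenCV 4.12 (cv2) and the standard library are available. Lean on these libraries where they do the work, as an engineer would, in place of code of your own. Each camera call takes 0.05 s, during which the arm holds its last target. There are 200 camera calls.

## Task

Check that the jeweller's turntable runs freely and then park it: with a fingertip give the upright peg on its disc one short flick, leaving the peg within a quarter turn, so that the wheel spins counter-clockwise (seen from above) and runs on by itself until it has made at least one full turn. Then brake it with a fingertip on the disc, in one go, so that the first place where it comes to rest is with the tongue on its rim pointing between the two gauge posts, and take the finger away, leaving it stopped there. Do not touch the peg again after the flick, do not touch the tongue or the gauge at any time, and leave the other things on the bench where they are.

Things in the scene. Friction and masses are not known exactly. Their poses are not given: they have to be found in the camera images.
- wheel (a joint): Turn of the wheel about its vertical axis, rad: 0 at the start, grows counter-clockwise seen from above and goes on counting past a full turn (6.28). A free ball bearing: once pushed the wheel (about 0.9 kg) coasts, losing about a tenth of its speed a second plus 0.07 rad/s each second (flicked to 3 rad/s it runs 2 to 3 turns in about 16 s, flicked to 6 rad/s some 6 to 7 turns in about 23 s); at rest it stays where it is left.
- plate_top (a point): Centre of the flat top of the turntable's disc, on the wheel's axis. Aluminium disc 200 mm in diameter, 12 mm thick, its top 58 mm above the bench. A wooden cone with a ring on it, 48 mm in diameter at its foot and 30 mm tall, stands at the centre and turns with the disc. The flat between radius 30 and 60 mm is always free; the peg's circle covers radius 67 to 83 mm.
- plate: The aluminium disc itself (the part to brake on); its origin lies on the wheel's axis at bench height and it turns with the wheel.
- peg: The upright steel peg on the disc, 16 mm in diameter, standing 26 mm above the disc's top, 75 mm from the axis, diametrically opposite the tongue. Its origin lies on the wheel's axis at bench height; see peg_top.
- peg_top (a point): Centre of the peg's upper end, 84 mm above the bench.
- tongue: The flat dark steel tongue, 16 mm wide, 6 mm thick, that sticks out 20 mm beyond the disc's rim. Its origin lies on the wheel's axis at bench height, its x axis points from there along the tongue.
- tongue_tip (a point): Outer end of the tongue, 120 mm from the axis, 52 mm above the bench; it goes round with the wheel.
- gauge: Fixed gauge on the bench beside the wheel: a T-shaped steel foot 5 mm thick with two upright posts 9 mm in diameter, tops 70 mm above the bench, 51 mm clear between them, standing 140 mm from the wheel's axis. Origin on the wheel's axis at bench height; its x axis points from there midway between the posts. The tongue passes inside the posts without touching them.
- gauge_mid (a point): The point where the tongue's tip lies when it points exactly midway between the two gauge posts (120 mm from the axis, 52 mm above the bench); up to 21 mm off it still points between the posts.
- spool: Bystander: wooden thread spool, 40 mm diameter, 50 mm tall; origin under its centre
- cup: Bystander: white bowl, 64 mm diameter, 45 mm tall; origin under its centre
- bangle: Bystander: wooden bangle lying flat, 84 mm diameter, 22 mm tall; origin under its centre
- pebble: Bystander: grey stone, 74 mm diameter, 38 mm tall; origin under its centre
- carton: Bystander: cardboard carton 70 x 110 x 35 mm; origin under its centre
- burnisher: Bystander: wooden-handled hand tool lying flat, 160 mm long; origin under its length's middle
- blank: Bystander: loose brass disc, 28 mm diameter, 5 mm thick; origin under its centre
- blank2: Bystander: loose brass disc, 28 mm diameter, 5 mm thick; origin under its centre
Mind the look-alikes: they are no part of the job. What is shaped like the gauge but pink or turquoise is not meant.

How it is judged:
By the outcome, as a careful person would: the job done as asked, in the order asked, and still so for the second after the job is handed in, with the robot touching nothing.
It also fails if it takes over 58 s, if anything falls off the work surface, if the arm or the gripper's body presses on something with over 40 N, if the wrist force passes 120 N, or if a joint passes its speed limit or range.

## Working session

There is one attempt and no reset: what is moved stays moved. The work goes in short steps, Python scripts to look and compute and a tool call to move; the robot and the scene stay as the last step left them, time stands still between calls to the robot, and variables do not carry over. Pictures are saved under pics/ and viewed, at most 10 in all, crops included, and the job is handed in when it is done.

Besides the shell and the picture viewer there is one more tool, called after "Request:" by a JSON object that holds its "api" and its "payload", one argument or row to a line. servo_tool: Moves the arm, as the interface text tells. Its arguments: {"type":"object","properties":{"motion":{"type":"array","items":{"type":"number","minimum":-1,"maximum":1}}},"required":["motion"]}

```bash
mkdir -p pics; cat > h.py <<'E'
import numpy as np,cv2
from plant import manip,eyes,job_done,models
from scipy.spatial.transform import Rotation as R
def cam(name):
    p=eyes.camera_params(name); f=240/np.tan(np.radians(p["fov_y"]/2))
    if "pose" in p: T=np.array(p["pose"])
    else:
        s=manip.state(); W=np.eye(4); q=s["tool_rot"]; W[:3,:3]=R.from_quat([q[1],q[2],q[3],q[0]]).as_matrix(); W[:3,3]=s["tool_pos"]; T=W@np.array(p["T_tool_cam"])
    return p,f,T
def ray(name,px):
    p,f,T=cam(name); d=np.array([(px[0]-p["cx"])/f,-(px[1]-p["cy"])/f,-1]); return T[:3,3],T[:3,:3]@d
def onz(name,px,z):
    o,d=ray(name,px); return o+d*(z-o[2])/d[2]
def proj(name,P):
    p,f,T=cam(name); c=np.linalg.inv(T)@np.append(P,1); return p["cx"]+f*c[0]/-c[2],p["cy"]-f*c[1]/-c[2]
E
python3 - <<'E'
from h import *
for n in ["scene","side"]:
    im,d=eyes.grab_frame(n); cv2.imwrite(f"pics/{n}0.png",im[:,:,::-1])
    p,f,T=cam(n); print(n,{k:v for k,v in p.items() if k!="pose"},T.round(3).tolist())
    for l in ["plate","peg","tongue","gauge"]:
        for r in models.regions_of(n,l)[:4]:
            m=r["mask"]; v,u=np.nonzero(m); ok=d[v,u]>0; print(l,round(r["p"],2),np.round(r["pixel"]),m.sum(),u.min(),u.max(),v.min(),v.max(),im[m].mean(0).round())
print(manip.state()); print(eyes.camera_params("wrist"))
E
```

```text
scene {'fov_y': 42.71729043594865, 'cx': 317.07737798659537, 'cy': 241.24371931428402} [[-0.823, -0.471, 0.319, 0.92], [0.568, -0.669, 0.479, 0.687], [-0.012, 0.575, 0.818, 1.181], [0.0, 0.0, 0.0, 1.0]]
plate 0.57 [296. 244.] 4812 251 339 201 274 [227. 224. 213.]
peg 0.38 [281. 209.] 86 278 286 202 213 [177. 172. 163.]
tongue 0.6 [314. 272.] 54 310 318 270 277 [95. 92. 87.]
gauge 0.92 [161. 266.] 616 135 177 237 284 [ 50. 165. 149.]
gauge 0.7 [328. 136.] 437 308 341 110 149 [219. 133. 145.]
gauge 0.57 [251. 220.] 310 237 261 198 230 [124. 113. 102.]
gauge 0.31 [357. 337.] 771 333 372 310 349 [113.  74.  47.]
side {'fov_y': 57.68889210683812, 'cx': 320.3058806405017, 'cy': 237.56200129999127} [[0.988, 0.081, -0.131, 0.426], [-0.154, 0.544, -0.825, -0.581], [0.004, 0.835, 0.55, 0.512], [0.0, 0.0, 0.0, 1.0]]
plate 0.96 [322. 285.] 7155 259 380 243 325 [196. 184. 170.]
plate 0.31 [444. 277.] 2441 413 475 251 305 [152. 107.  66.]
peg 0.51 [319. 301.] 179 313 323 293 310 [118. 110. 104.]
peg 0.22 [353. 348.] 1197 333 385 317 369 [85. 78. 74.]
tongue 0.71 [320. 284.] 7775 259 379 239 324 [1
[... 671 characters left out ...]
t': array([-2.33811711e-05,  9.89230531e-01,  1.46365830e-01, -8.79911087e-06]), 'contact_force': array([ 0.98910979, -0.0639701 ,  0.17662958]), 'ft_torque': array([-0.03247387,  0.06598543, -0.03974081]), 'grasp_force': 0.0, 'gripper_width': 1.0002789658119853}
{'fov_y': 60.44750344085876, 'cx': 322.61548348826057, 'cy': 238.63589984007686, 'T_tool_cam': array([[ 2.37920308e-04,  9.56527044e-01,  2.91643545e-01,
         7.47311946e-02],
       [ 9.99999864e-01, -3.63021796e-04,  3.74840767e-04,
         4.91921483e-04],
       [ 4.64418294e-04,  2.91643416e-01, -9.56527000e-01,
        -1.42812563e-01],
       [ 0.00000000e+00,  0.00000000e+00,  0.00000000e+00,
         1.00000000e+00]])}
```

View pics/scene0.png

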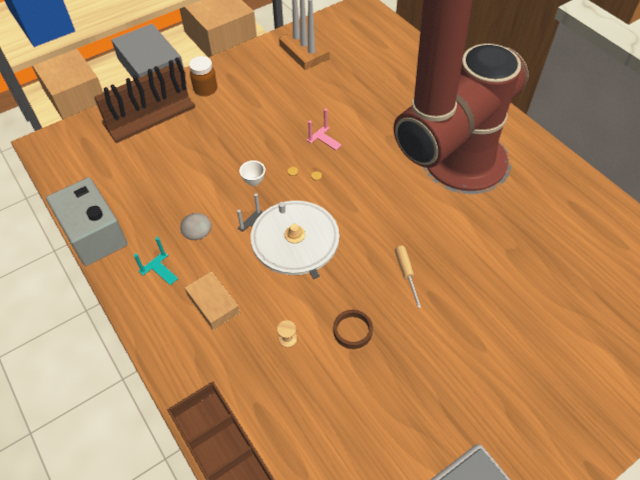

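View pics/side0.png

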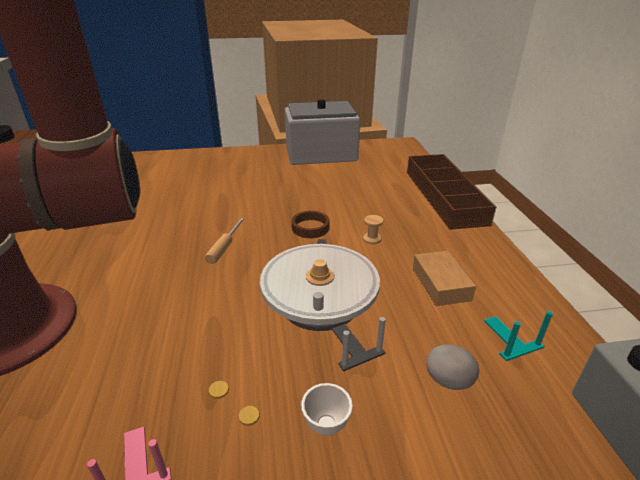

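```bash
python3 - <<'E'
from h import *
def fit(n,l,i,z):
    eyes  # newest picture is reused
    r=models.regions_of(n,l)[i]; return r
for n in ["scene","side"]:
    im,d=eyes.grab_frame(n)
    r=models.regions_of(n,"plate")[0]["mask"]
    p,f,T=cam(n)
    v,u=np.nonzero((d>0)&(r)); z=d[v,u]
    X=(T[:3,:3]@np.array([(u-p["cx"])/f*z,-(v-p["cy"])/f*z,-z])).T+T[:3,3]
    t=X[(abs(X[:,2]-.058)<.006)]; print(n,len(t),t[:,2].mean())
    (cx,cy),rr=cv2.minEnclosingCircle(t[:,:2].astype(np.float32)*1000); print("disc",cx,cy,rr)
    c=np.array([cx,cy])/1000
    for l,i,zz in [("peg",0,.084),("tongue",0,.052),("gauge",2 if n=="scene" else 0,.035)]:
        g=models.regions_of(n,l)[i]; P=onz(n,g["pixel"],zz); w=P[:2]-c; print(l,P.round(4),np.linalg.norm(w),np.degrees(np.arctan2(w[1],w[0])))
    # all points in 0.13..0.15 ring
    h,w=d.shape; V,U=np.mgrid[:h,:w]; X=np.stack([(U-p["cx"])/f*d,-(V-p["cy"])/f*d,-d],-1)@T[:3,:3].T+T[:3,3]
    rad=np.hypot(*(X[...,:2]-c).transpose(2,0,1)); az=np.degrees(np.arctan2(X[...,1]-c[1],X[...,0]-c[0]))
    m=(rad<.2)&(rad>.104)&(X[...,2]>.02)&(d>0)&(X[...,2]<.1)
    k=np.round(az[m]/4)*4
    for a in np.unique(k): 
        s=k==a
        if s.sum()>4: print(int(a),s.sum(),rad[m][s].min().round(3),rad[m][s].max().round(3),X[m][s][:,2].max().round(3),im[m][s].mean(0).round())
E
```

```text
scene 4678 0.058686487401196884
disc 512.4696044921875 -12.679089546203613 102.8009262084961Traceback (most recent call last):
  File "<stdin>", line 15, in <module>
IndexError: list index out of range
```

The scene picture shows the wheel at about (295,236), its peg at (282,207), the tongue at (315,273) and the grey gauge with post tops at (239,211) and (257,196). The side picture agrees: peg at (318,297), tongue at (321,241), post tops at (346,333) and (381,320).

```bash
python3 - <<'E'
from h import *
C={}
for n in ["scene","side"]:
    im,d=eyes.grab_frame(n)
    r=models.regions_of(n,"plate")[0]["mask"]
    p,f,T=cam(n)
    V,U=np.mgrid[:480,:640]; X=np.stack([(U-p["cx"])/f*d,-(V-p["cy"])/f*d,-d],-1)@T[:3,:3].T+T[:3,3]
    m=(abs(X[...,2]-.0585)<.004)&(d>0)&(np.hypot(X[...,0]-.512,X[...,1]+.0127)<.115)
    cs,_=cv2.findContours(m.astype(np.uint8),cv2.RETR_EXTERNAL,cv2.CHAIN_APPROX_NONE)
    c=max(cs,key=len)[:,0]; P=np.array([onz(n,q,.058)[:2] for q in c]).astype(np.float32)*1000
    e=cv2.fitEllipse(P); print(n,"ellipse",e, X[m][:,:2].mean(0)); c=np.array(e[0])/1000
    A={"scene":[("peg",(282,205),.084),("tip",(315.5,276),.052),("postA",(239,211),.07),("postB",(257,196.5),.07)],
       "side":[("peg",(318.5,296),.084),("tip",(321,241),.052),("postA",(346,333),.07),("postB",(381,320),.07)]}[n]
    for l,px,z in A:
        Q=onz(n,px,z); w=Q[:2]-c; print(l,Q.round(4),np.linalg.norm(w).round(4),np.degrees(np.arctan2(w[1],w[0])).round(1))
    for l in ["cup","pebble","blank","spool","carton"]:
        print(l,[onz(n,g["pixel"],.02).round(3)[:2].tolist() for g in models.regions_of(n,l)[:2]])
    crop=cv2.resize(im[190:370,230:410] if n=="side" else im[180:290,225:350],None,fx=4 if n=='side' else 5,fy=4 if n=='side' else 5,interpolation=cv2.INTER_CUBIC)
    cv2.imwrite(f"pics/{n}c.png",crop[:600,:,::-1])
print(manip.state()["time"])
E
```

```text
scene ellipse ((514.8703002929688, -10.193238258361816), (197.19436645507812, 198.453125), 156.3893280029297) [ 0.51692972 -0.00818874]
peg [ 0.5009 -0.0849  0.084 ] 0.076 -100.6
tip [0.5354 0.0994 0.052 ] 0.1115 79.4
postA [ 0.5859 -0.1369  0.07  ] 0.1453 -60.7
postB [ 0.5296 -0.1498  0.07  ] 0.1403 -84.0
cup [[0.478, -0.268]]
pebble [[0.68, -0.193]]
blank [[0.359, -0.155], [0.403, -0.199]]
spool [[0.65, 0.167]]
carton [[0.737, 0.008]]
side ellipse ((514.90283203125, -17.191301345825195), (196.5243377685547, 201.9268341064453), 170.78240966796875) [ 0.51346224 -0.02645658]
peg [ 0.5012 -0.0938  0.084 ] 0.0778 -100.1
tip [0.5353 0.098  0.052 ] 0.117 80.0
postA [ 0.5297 -0.1601  0.07  ] 0.1437 -84.1
postB [ 0.5845 -0.1427  0.07  ] 0.1435 -61.0
cup [[0.49, -0.239]]
pebble [[0.678, -0.2]]
blank [[0.354, -0.184], [0.392, -0.232]]
spool [[0.662, 0.186]]
carton [[0.744, -0.002]]
1.35
```

View pics/scenec.png

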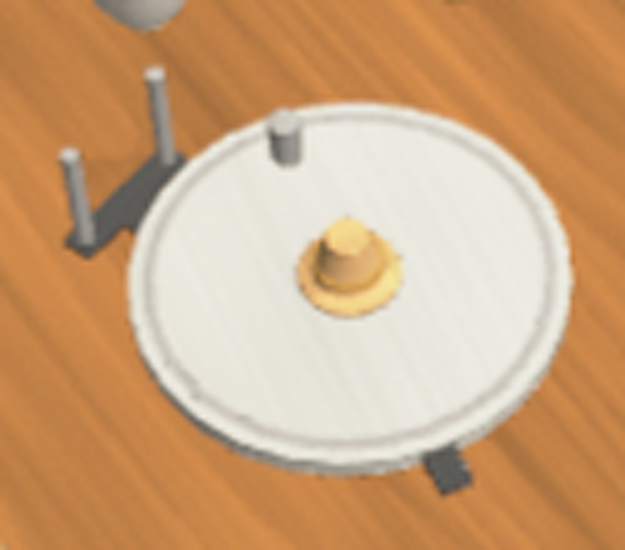

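Request:
{"api": "servo_tool", "payload": {
  "motion": [-1, 0.85, -0.87, 0, 0, -1, 0.85, -0.87, 0, 0, -1, 0.85, -0.87, 0, 0]
}}

```text
time: 1.72
tool_pos: [0.2495, -0.4665, 0.2313]
tool_rot: [-0.0, 0.989, 0.147, 0.0]
contact_force: [-0.8, 0.0, 0.3]
gripper_width: 0.374
grasp_force: 0.0
```

Request:
{"api": "servo_tool", "payload": {
  "motion": [-1, 0.85, -0.87, 0, 0, -1, 0.85, -0.87, 0, 0, -1, 0.85, -0.87, 0, 0]
}}

```text
time: 2.1
tool_pos: [0.3168, -0.3375, 0.2316]
tool_rot: [0.0, 0.989, 0.148, 0.0]
contact_force: [0.2, 0.1, -0.0]
gripper_width: -0.001
grasp_force: 0.0
```

Request:
{"api": "servo_tool", "payload": {
  "motion": [-1, 0.85, -0.87, 0, 0, -1, 0.85, -0.87, 0, 0, -1, 0.85, -0.87, 0, 0]
}}

```text
time: 2.48
tool_pos: [0.3843, -0.2079, 0.2318]
tool_rot: [0.0, 0.989, 0.148, 0.0]
contact_force: [0.2, -1.3, 0.8]
gripper_width: 0.001
grasp_force: 0.0
```

Request:
{"api": "servo_tool", "payload": {
  "motion": [-1, 0.85, -0.87, 0, 0.6, -1, 0.85, -0.87, 0, 0.6, -1, 0.85, -0.87, 0, 0.6, -1, 0.85, -0.87, 0, 0.6]
}}

```text
time: 2.98
tool_pos: [0.4515, -0.0788, 0.2316]
tool_rot: [0.0, 0.996, -0.086, 0.0]
contact_force: [0.4, -1.2, 0.5]
gripper_width: 0.0
grasp_force: 0.0
```

```bash
python3 - <<'E'
from h import *
s=manip.state(); im,d=eyes.grab_frame("wrist"); cv2.imwrite("pics/w1.png",im[:,:,::-1])
for k in ["time","tool_pos","tool_rot","gripper_width","contact_force"]: print(k,s[k])
for l,z in [("plate",.058),("peg",.084),("tongue",.052),("gauge",.035)]:
    for r in models.regions_of("wrist",l)[:2]: print(l,r["p"],r["pixel"],onz("wrist",r["pixel"],z))
E
```

```text
time 2.975
tool_pos [ 0.45149726 -0.0788172   0.23156326]
tool_rot [ 8.91730998e-05  9.96253548e-01 -8.64802307e-02  1.73099629e-04]
gripper_width 0.000274351585118922
contact_force [ 0.35327137 -1.17096454  0.48710625]
plate 0.86 [225.4, 110.4] [ 0.53863823 -0.02421329  0.058     ]
plate 0.55 [327.4, 150.1] [ 0.497458   -0.09295331  0.058     ]
peg 0.56 [323.0, 147.4] [ 0.50180084 -0.09083002  0.084     ]
tongue 0.68 [81.0, 142.5] [0.5354861  0.09058536 0.052     ]
gauge 0.82 [374.0, 64.1] [ 0.55211653 -0.1397677   0.035     ]
gauge 0.7 [556.5, 353.8] [ 0.27174091 -0.27293681  0.035     ]
```

View pics/w1.png

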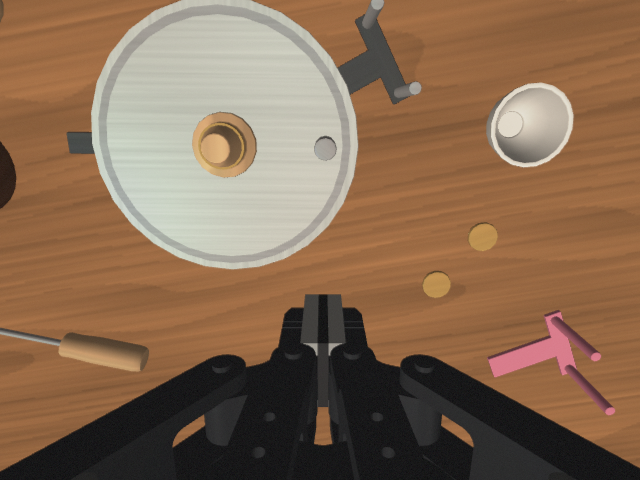

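The wrist picture shows the disc centred near (225,134), the peg top at (325,149), the tongue tip at (69,142), and the grey gauge post tops at (375,5) and (415,89). The path to the peg is clear.

```bash
python3 - <<'E'
from h import *
im,d=eyes.grab_frame("wrist"); n="wrist"
p,f,T=cam(n); V,U=np.mgrid[:480,:640]; X=np.stack([(U-p["cx"])/f*d,-(V-p["cy"])/f*d,-d],-1)@T[:3,:3].T+T[:3,3]
m=(abs(X[...,2]-.058)<.004)&(d>0)&(np.hypot(X[...,0]-.514,X[...,1]+.014)<.115)
c=max(cv2.findContours(m.astype(np.uint8),0,1)[0],key=len)[:,0]; c=c[c[:,1]>3]
P=np.array([onz(n,q,.058)[:2] for q in c])
A=np.c_[2*P,np.ones(len(P))]; s=np.linalg.lstsq(A,(P**2).sum(1),rcond=None)[0]; ctr=s[:2]
print("ctr",ctr,"r",np.sqrt(s[2]+ctr@ctr),"z",X[m][:,2].mean())
for l,px,z in [("peg",(325,149),.084),("tip",(68.5,142.5),.052),("postA",(375,5),.07),("postB",(415,89),.07),("cone",(213,149),.088)]:
    Q=onz(n,px,z)[:2]; w=Q-ctr; print(l,Q.round(4),np.hypot(*w).round(4),np.degrees(np.arctan2(w[1],w[0])).round(1))
a=T[:3,:3]; print(manip.state()["tool_pos"],manip.state()["time"])
E
```

```text
ctr [ 0.51617718 -0.01409294] r 0.09993481980766686 z 0.058660387309611026
peg [ 0.5003 -0.0923] 0.0799 -101.5
tip [0.5373 0.0999] 0.1159 79.5
postA [ 0.5847 -0.1409] 0.1442 -61.6
postB [ 0.5283 -0.1609] 0.1473 -85.3
cone [ 0.5142 -0.0173] 0.0038 -122.0
[ 0.45032477 -0.081455    0.23135481] 3.275
```

Request:
{"api": "servo_tool", "payload": {
  "motion": [-1, 0, -0.025, 0.8, 0, -1, 0, -0.025, 0.8, 0]
}}

```text
time: 3.52
tool_pos: [0.4496, -0.0779, 0.1326]
tool_rot: [-0.0, 0.996, -0.089, -0.001]
contact_force: [-0.4, -0.4, -0.2]
gripper_width: -0.004
grasp_force: 0.0
```

Request:
{"api": "servo_tool", "payload": {
  "motion": [-1, 0, 0, 0.56, 0, -1, 0, 0, 0.56, 0, -1, 0, 0, 0.56, 0]
}}

```text
time: 3.9
tool_pos: [0.4517, -0.0781, 0.0693]
tool_rot: [0.0, 0.996, -0.089, 0.001]
contact_force: [0.0, -0.0, -0.1]
gripper_width: 0.002
grasp_force: 0.0
```

Request:
{"api": "servo_tool", "payload": {
  "motion": [-1, 0.23, 0, 0, 0, -1, 0.48, 0, 0, 0, -1, 0.4, 0, 0, 0, -1, 0.4, 0, -0.5, 0, -1, 0.4, 0, -0.5, 0]
}}

```text
time: 4.53
tool_pos: [0.5023, -0.0874, 0.1363]
tool_rot: [0.002, 0.996, -0.089, 0.007]
contact_force: [-0.3, -0.1, 0.1]
gripper_width: 0.005
grasp_force: 0.0
```

```bash
python3 - <<'E'
from h import *
s=manip.state(); im,d=eyes.grab_frame("wrist"); cv2.imwrite("pics/w2.png",im[:,:,::-1])
s2=manip.state(); im2,_=eyes.grab_frame("scene"); cv2.imwrite("pics/s2.png",im2[160:310,210:410,::-1])
print(s["time"],s2["time"],s["tool_pos"],s["contact_force"])
for n,l,z in [("wrist","peg",.084),("wrist","tongue",.052),("scene","peg",.084),("scene","tongue",.052)]:
    for r in models.regions_of(n,l)[:2]:
        w=onz(n,r["pixel"],z)[:2]-[.515,-.015]; print(n,l,r["p"],np.hypot(*w),np.degrees(np.arctan2(w[1],w[0])))
c=np.hstack([cv2.resize(im,(400,300)),cv2.resize(im2[160:310,210:410],(400,300))]); cv2.imwrite("pics/f1.png",c[:,:,::-1])
E
```

```text
4.525 4.575 [ 0.50234602 -0.08735975  0.13625529] [-0.29518568 -0.08217096  0.05796392]
wrist peg 0.75 0.06872659449342679 2.8477375042550888
scene peg 0.59 0.08786315898205282 24.08343412794982
scene tongue 0.43 0.1191039699703084 -163.30592614031733
scene tongue 0.34 0.017712478160499305 43.50854522040768
```

View pics/f1.png

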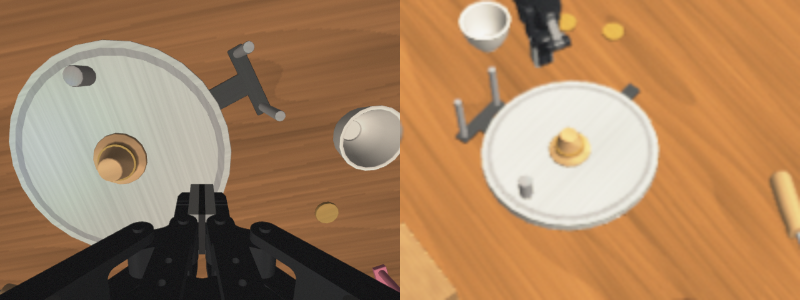

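The wheel is turning counter-clockwise with the peg free of the finger: the peg is at about (80,75) in the wrist half, well away from the fingertips. Next I'll hover at the brake point above peg height.

Request:
{"api": "servo_tool", "payload": {
  "motion": [-1, -0.37, -0.61, 0.3, 0, -1, -0.37, -0.61, 0.3, 0, -1, -0.37, -0.61, 0.3, 0]
}}

```text
time: 5.2
tool_pos: [0.4652, -0.0045, 0.0897]
tool_rot: [-0.0, 0.996, -0.087, -0.002]
contact_force: [-0.2, -1.0, 0.6]
gripper_width: -0.001
grasp_force: 0.0
```

```bash
cat > track.py <<'E'
from h import *
import json,sys,os
C=np.array([.5149,-.0102])
L=json.load(open("log.json")) if os.path.exists("log.json") else []
for _ in range(int(sys.argv[1])):
    t=manip.state()["time"]; im,_=eyes.grab_frame("scene")
    row=[t]
    for l,z,o,rr in [("peg",.084,180,.077),("tongue",.052,0,.112)]:
        best=None
        for r in models.regions_of("scene",l)[:3]:
            w=onz("scene",r["pixel"],z)[:2]-C
            if abs(np.hypot(*w)-rr)<.014 and best is None: best=round(float(np.degrees(np.arctan2(w[1],w[0]))+o)%360,1)
        row.append(best)
    L.append(row); print(row)
json.dump(L,open("log.json","w")); s=manip.state(); print(s["time"],s["tool_pos"],s["contact_force"])
E
python3 track.py 8
```

```text
[5.2, 315.1, 325.1]
[5.35, None, 297.3]
[5.5, None, None]
[5.65, 61.8, None]
[5.8, None, 82.8]
[5.95, None, None]
[6.1, 149.3, 141.6]
[6.25, None, 167.2]
6.4 [ 0.46754995 -0.00595166  0.09208929] [0.15220596 0.15408252 0.19681054]
```

Request:
{"api": "servo_tool", "payload": {
  "motion": [-1, 0, 0, 0, 0, -1, 0, 0, 0, 0, -1, 0, 0, 0, 0, -1, 0, 0, 0, 0, -1, 0, 0, 0, 0]
}}

```text
time: 7.02
tool_pos: [0.4676, -0.006, 0.0921]
tool_rot: [-0.0, 0.996, -0.089, -0.0]
contact_force: [0.8, 0.5, 0.4]
gripper_width: 0.0
grasp_force: 0.0
```

Request:
{"api": "servo_tool", "payload": {
  "motion": [-1, 0, 0, 0, 0, -1, 0, 0, 0, 0, -1, 0, 0, 0, 0, -1, 0, 0, 0, 0, -1, 0, 0, 0, 0]
}}

```text
time: 7.65
tool_pos: [0.4676, -0.006, 0.0921]
tool_rot: [0.0, 0.996, -0.089, -0.0]
contact_force: [0.3, -0.2, 0.5]
gripper_width: 0.003
grasp_force: 0.0
```

Request:
{"api": "servo_tool", "payload": {
  "motion": [-1, 0, 0, 0, 0, -1, 0, 0, 0, 0, -1, 0, 0, 0, 0, -1, 0, 0, 0, 0, -1, 0, 0, 0, 0]
}}

```text
time: 8.28
tool_pos: [0.4676, -0.006, 0.0921]
tool_rot: [-0.0, 0.996, -0.089, 0.0]
contact_force: [0.2, -0.1, -0.5]
gripper_width: 0.001
grasp_force: 0.0
```

Request:
{"api": "servo_tool", "payload": {
  "motion": [-1, 0, 0, 0, 0, -1, 0, 0, 0, 0, -1, 0, 0, 0, 0, -1, 0, 0, 0, 0, -1, 0, 0, 0, 0]
}}

```text
time: 8.9
tool_pos: [0.4676, -0.006, 0.0921]
tool_rot: [-0.0, 0.996, -0.089, 0.0]
contact_force: [0.8, -0.6, -0.4]
gripper_width: -0.002
grasp_force: 0.0
```

Request:
{"api": "servo_tool", "payload": {
  "motion": [-1, 0, 0, 0, 0, -1, 0, 0, 0, 0, -1, 0, 0, 0, 0, -1, 0, 0, 0, 0, -1, 0, 0, 0, 0]
}}

```text
time: 9.52
tool_pos: [0.4676, -0.006, 0.0921]
tool_rot: [-0.0, 0.996, -0.089, 0.0]
contact_force: [-0.1, -0.3, 0.4]
gripper_width: -0.001
grasp_force: 0.0
```

Request:
{"api": "servo_tool", "payload": {
  "motion": [-1, 0, 0, 0, 0, -1, 0, 0, 0, 0, -1, 0, 0, 0, 0, -1, 0, 0, 0, 0, -1, 0, 0, 0, 0]
}}

```text
time: 10.15
tool_pos: [0.4676, -0.006, 0.0921]
tool_rot: [-0.0, 0.996, -0.089, -0.0]
contact_force: [0.8, 0.1, 0.2]
gripper_width: -0.0
grasp_force: 0.0
```

```bash
cat > tr2.py <<'E'
from h import *
import sys,os,pickle
C=np.array([.5149,-.0102]); az=np.radians(np.arange(0,360,1.)); rs=[.106,.109,.112,.115]
PX=np.array([[proj("scene",[C[0]+r*np.cos(a),C[1]+r*np.sin(a),.054]) for a in az] for r in rs]).astype(np.float32)
L=pickle.load(open("l.pkl","rb")) if os.path.exists("l.pkl") else []
def prof(im):
    s=cv2.remap(im,PX[...,0],PX[...,1],cv2.INTER_LINEAR).astype(int)
    return ((s.max(-1)-s.min(-1)<28)&(s.max(-1)<150)).mean(0)
for _ in range(int(sys.argv[1])):
    t=manip.state()["time"]; L.append((t,prof(eyes.grab_frame("scene")[0])))
pickle.dump(L,open("l.pkl","wb"))
B=np.median([p for _,p in L],0) if len(L)>6 else 0
print("init",np.nonzero(prof(cv2.imread("pics/scene0.png")[:,:,::-1])>.5)[0].tolist()); print("static",np.nonzero(B>.5)[0].tolist())
for t,p in L[-int(sys.argv[1]):]:
    q=np.nonzero((p>.5)&~(B>.5))[0]; print(round(t,3),q.min() if len(q) else None,q.max() if len(q) else None,len(q))
E
python3 tr2.py 14; python3 -c "
from h import *
print(manip.state()['time'],manip.state()['tool_pos'])"
```

```text
init [76, 77, 78, 79, 80, 81, 82, 283, 284, 285, 286, 287, 288, 289, 290, 291, 292, 293, 294, 295, 296, 297, 298, 299, 300, 301, 302, 303, 304, 305, 306]
static [206, 207, 208, 209, 210, 211, 212, 213, 214, 215, 216, 217, 218, 219, 220, 221, 222, 223, 224, 283, 284, 285, 286, 287, 288, 289, 290, 291, 292, 293, 294, 295, 296, 297, 298, 299, 300, 301, 302, 303, 304, 305, 306]
10.15 351 358 8
10.2 0 359 8
10.25 2 9 8
10.3 7 14 8
10.35 13 19 7
10.4 19 25 7
10.45 24 30 7
10.5 29 36 8
10.55 35 225 8
10.6 40 46 7
10.65 45 51 7
10.7 51 56 6
10.75 56 62 7
10.8 61 67 7
10.85 [ 0.46755214 -0.00596698  0.09209291]
```

Request:
{"api": "servo_tool", "payload": {
  "motion": [-1, 0.025, 0, 0.235, 0, -1, 0.025, 0, 0.235, 0, -1, 0.025, 0, 0.235, 0, -1, 0.025, 0, 0.235, 0]
}}

```text
time: 11.35
tool_pos: [0.4712, -0.0066, 0.065]
tool_rot: [0.0, 0.996, -0.089, 0.001]
contact_force: [-0.3, 0.0, 0.5]
gripper_width: 0.007
grasp_force: 0.0
```

```bash
cat > pred.py <<'E'
import pickle,numpy as np
from scipy.optimize import least_squares
from plant import manip
L=pickle.load(open("l.pkl","rb")); B=np.median([p for _,p in L],0)>.5
t=[];a=[]
for tt,p in L:
    q=np.nonzero((p>.5)&~B&(np.arange(360)<200)|((p>.5)&(np.arange(360)>310)))[0]
    if 4<len(q)<12 and np.ptp(q)<15: t.append(tt);a.append(q.mean())
t=np.array(t);a=np.degrees(np.unwrap(np.radians(a))); a-=360*np.round(a[0]/360)
k=.1;t0=t[-1]
def mod(x,tt):
    s=tt-t0; return x[0]+np.degrees((x[1]+x[2]/k)*(1-np.exp(-k*s))/k-x[2]/k*s)
r=least_squares(lambda x:np.r_[mod(x,t)-a,(x[2]-.07)/.01],[a[-1],1.8,.07]); x=r.x
print("fit",x,"res",np.abs(mod(x,t)-a).max(),len(t)); T=np.arange(t0,t0+6,.001); m=mod(x,T)
for g in [277.65,287.65,297.65]: print(g,T[np.searchsorted(m,g)].round(3))
s=manip.state(); print(s["time"],s["tool_pos"],s["contact_force"],"now",mod(x,s["time"]))
E
python3 tr2.py 8 | tail -8; python3 pred.py
```

```text
11.35 116 230 18
11.4 121 230 18
11.45 126 230 17
11.5 131 230 17
11.55 135 230 18
11.6 140 230 18
11.65 144 230 18
11.7 149 230 18
fit [1.52358471e+02 1.60013423e+00 6.76773181e-02] res 0.7602025308116254 21
277.65 13.224
287.65 13.362
297.65 13.503
11.75 [ 0.47056993 -0.00651814  0.06402969] [ 1.22250854  0.08001301 -0.21584049] now 156.92623813471255
```

```bash
python3 -c "
from h import *
eyes.grab_frame('scene');eyes.grab_frame('scene');print(manip.state()['time'])"
```

```text
11.85
```

Request:
{"api": "servo_tool", "payload": {
  "motion": [-1, 0, 0, 0, 0, -1, 0, 0, 0, 0, -1, 0, 0, 0, 0, -1, 0, 0, 0, 0, -1, 0, 0, 0, 0]
}}

```text
time: 12.48
tool_pos: [0.4705, -0.0065, 0.0639]
tool_rot: [-0.0, 0.996, -0.089, -0.0]
contact_force: [-0.0, -0.2, 0.7]
gripper_width: -0.0
grasp_force: 0.0
```

Request:
{"api": "servo_tool", "payload": {
  "motion": [-1, 0, 0, 0, 0, -1, 0, 0, 0, 0, -1, 0, 0, 0, 0, -1, 0, 0, 0, 0, -1, 0, 0, 0, 0]
}}

```text
time: 13.1
tool_pos: [0.4705, -0.0065, 0.0639]
tool_rot: [-0.0, 0.996, -0.089, -0.0]
contact_force: [-0.5, 1.0, 0.2]
gripper_width: 0.0
grasp_force: 0.0
```

Request:
{"api": "servo_tool", "payload": {
  "motion": [-1, 0, 0, 0, 0, -1, 0, 0, 0.08, 0, -1, 0, 0, 0.08, 0, -1, 0, 0, 0.08, 0]
}}

```text
time: 13.6
tool_pos: [0.4717, -0.0066, 0.0579]
tool_rot: [-0.0, 0.996, -0.088, 0.0]
contact_force: [-9.8, 1.5, 23.1]
gripper_width: 0.003
grasp_force: 11.6
```

```bash
python3 - <<'E'
from h import *
from tr2 import prof
E
cat > chk.py <<'E'
import sys; n=sys.argv[1]; sys.argv=["x","0"]
from tr2 import *
for _ in range(2):
    t=manip.state()["time"]; im,_d=eyes.grab_frame("scene"); print(t,np.nonzero(prof(im)>.5)[0].tolist())
c=cv2.resize(im[170:300,210:370],None,fx=4,fy=4); cv2.imwrite(f"pics/{n}.png",c[:,:,::-1])
s=manip.state(); print(s["tool_pos"],s["contact_force"])
E
python3 chk.py b1
```

```text
init [76, 77, 78, 79, 80, 81, 82, 283, 284, 285, 286, 287, 288, 289, 290, 291, 292, 293, 294, 295, 296, 297, 298, 299, 300, 301, 302, 303, 304, 305, 306]
static [206, 207, 208, 209, 210, 211, 212, 213, 214, 215, 216, 217, 218, 219, 220, 221, 222, 223, 224, 283, 284, 285, 286, 287, 288, 289, 290, 291, 292, 293, 294, 295, 296, 297, 298, 299, 300, 301, 302, 303, 304, 305, 306]
10.15 351 358 8
10.2 0 359 8
10.25 2 9 8
10.3 7 14 8
10.35 13 19 7
10.4 19 25 7
10.45 24 30 7
10.5 29 36 8
10.55 35 225 8
10.6 40 46 7
10.65 45 51 7
10.7 51 56 6
10.75 56 62 7
10.8 61 67 7
11.35 116 230 18
11.4 121 230 18
11.45 126 230 17
11.5 131 230 17
11.55 135 230 18
11.6 140 230 18
11.65 144 230 18
11.7 149 230 18
13.6 [202, 203, 204, 205, 206, 207, 208, 209, 210, 211, 212, 213, 214, 215, 216, 217, 218, 219, 220, 221, 222, 223, 224, 225, 226, 227, 228, 229, 230, 231, 232, 233, 234, 275, 276, 277, 278, 279, 280, 281, 282, 283, 284, 285, 286, 287, 288, 289, 290, 291, 292, 293, 294, 295, 296, 297, 298, 299, 300, 301, 302, 303, 304, 305, 306]
13.65 [202, 203, 204, 205, 206, 207, 208, 209, 210, 211, 212, 213, 214, 215, 216, 217, 218, 219, 220, 221, 222, 223, 224, 225, 226, 227, 228, 229, 230, 231, 232, 233, 234, 275, 276, 277, 278, 279, 280, 281, 282, 283, 284, 285, 286, 287, 288, 289, 290, 291, 292, 293, 294, 295, 296, 297, 298, 299, 300, 301, 302, 303, 304, 305, 306]
[ 0.47172805 -0.0065979   0.05788503] [-8.86442132  1.44481469 23.2231046 ]Traceback (most recent call last):
  File "<stdin>", line 2, in <module>
  File "tr2.py", line 9, in <module>
    for _ in range(int(sys.argv[1])):
                       ~~~~~~~~^^^
IndexError: list index out of range
```

View pics/b1.png

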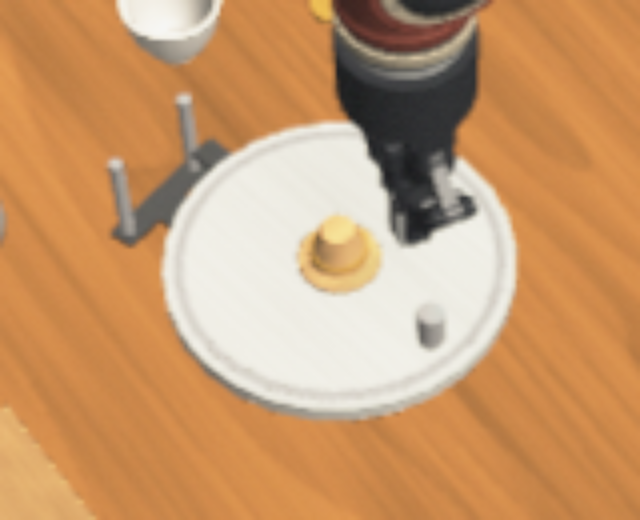

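The wheel is stopped, with the finger pressing the disc at crop (415,230) and the peg at crop (431,325). The tongue lies in front of the dark gauge foot, so I'll take the angle from the peg.

```bash
python3 - <<'E'
from h import *
for n,px in [("scene",(318,247.8)),("scene",(281.7,204.5))]:
    w=onz(n,px,.084)[:2]-[.5149,-.0102]; print(np.hypot(*w),np.degrees(np.arctan2(w[1],w[0])))
im,d=eyes.grab_frame("wrist"); c=im.copy(); cv2.imwrite("pics/w3.png",c[:,:,::-1])
E
```

```text
0.07143533149246376 101.13164160611164
0.07761702725659368 -100.57425637847213
```

View pics/w3.png

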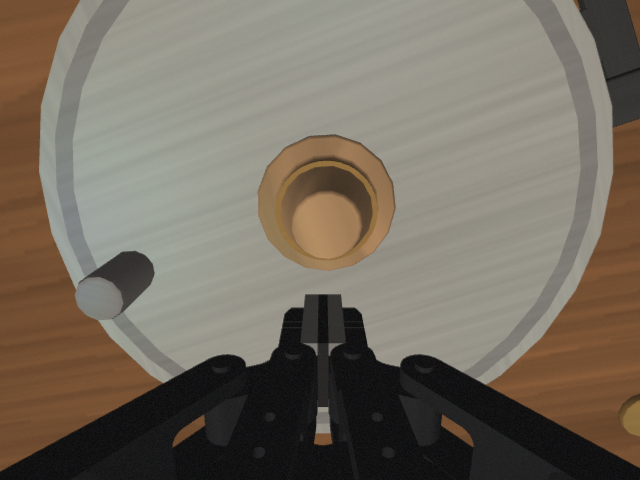

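Request:
{"api": "servo_tool", "payload": {
  "motion": [-1, 0, 0, -0.3, 0, -1, 0, 0, -0.8, 0, -1, 0, 0, -0.8, 0]
}}

```text
time: 14.12
tool_pos: [0.4742, -0.0071, 0.1559]
tool_rot: [0.0, 0.996, -0.089, 0.005]
contact_force: [-0.6, 0.1, -0.7]
gripper_width: -0.002
grasp_force: 0.0
```

Request:
{"api": "servo_tool", "payload": {
  "motion": [-1, -0.3, 0.6, -0.9, 0, -1, -0.3, 0.6, -0.9, 0, -1, -0.3, 0.6, -0.9, 0, -1, -0.3, 0.6, -0.9, 0]
}}

```text
time: 14.62
tool_pos: [0.4223, -0.0712, 0.2576]
tool_rot: [-0.0, 0.996, -0.089, -0.0]
contact_force: [0.5, 0.4, -0.8]
gripper_width: 0.006
grasp_force: 0.0
```

```bash
python3 - <<'E'
from h import *
for i in range(4): eyes.grab_frame("side")
s=manip.state(); im,d=eyes.grab_frame("wrist"); cv2.imwrite("pics/w4.png",im[:,:,::-1]); print(s["time"],s["tool_pos"],s["contact_force"])
np.save("d4.npy",d)
E
```

```text
14.825 [ 0.42180414 -0.0702398   0.25588961] [0.55511487 0.26654561 0.43758981]
```

View pics/w4.png

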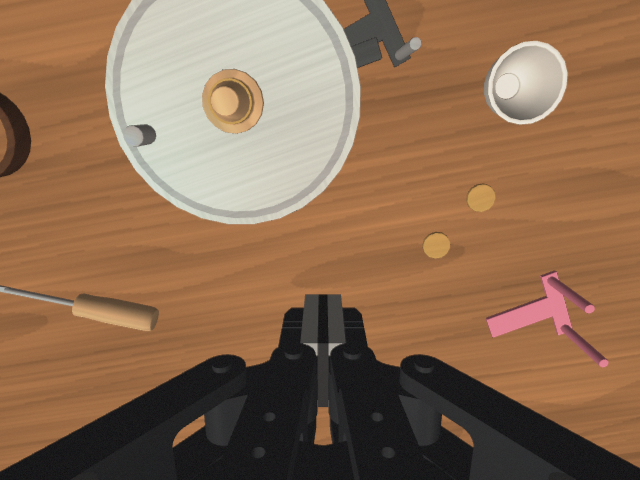

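The wheel is at rest in this picture. The tongue is around (367,53) with its tip near (379,48), the peg top is at (133,136) and the near post top is at (415,44).

```bash
python3 - <<'E'
from h import *
ctr=np.array([.5155,-.0145])
for l,px,z in [("tip",(378.5,48.5),.052),("peg",(133,136),.084),("postB",(415,44),.07)]:
    w=onz("wrist",px,z)[:2]-ctr; print(l,np.hypot(*w),np.degrees(np.arctan2(w[1],w[0]))%360)
s=manip.state(); print(s["time"],s["joint_vel"].round(3))
E
```

```text
tip 0.12093155147249778 278.8839515484139
peg 0.07375907769910287 99.2727310839378
postB 0.14425829416520727 275.9733535542378
14.875 [-0.001 -0.004 -0.008 -0.003  0.     0.   ]
```

```bash
python3 -c "
from plant import job_done; print(job_done())"
```

```text
the job is handed in; nothing more can be done
None
```

I handed the job in with the wheel stopped and the tongue between the posts, but only just: it is about 9° (19 mm) off the middle, where 21 mm is allowed, and that margin is close to my measuring error. After one flick the wheel ran counter-clockwise by itself for over two turns; I braked it in one go, and the finger is clear.

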